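# Hold the cell tester's bayonet cap at its half-turn

## Task

Lift the orange bayonet cap out of the blue bin and insert it in the collar of the cell tester with its lugs through the white-marked slots, then push it fully down against the spring and twist it clockwise until its bar points halfway to lock, at the yellow marks; it must not be turned on to the lock at the red marks. Finish while still gripping the cap there, holding it pressed fully home and not letting go, so that the tester can take its zero. Leave the grey cap and the other things on the bench where they are.

Things in the scene. Friction and masses are not known exactly. Their poses are not given: they have to be found in the camera images.
- cap: The orange bayonet cap, upright in one bay of the bin (either bay, any heading), about 120 g. Origin: centre of its underside; z up along its axis. White plug, diameter 40, z 0 to 26 mm, lowest 6 mm tapered to diameter 32; flange disc, diameter 68, z 26 to 32 mm; on it a grip bar along x. Both ends of the bar are alike: a half turn makes no difference.
- cap_grip (a point): Middle of the cap's grip bar, 46 mm above the cap's underside. The bar is 64 mm long (cap's x), 20 mm wide (y) and 28 mm high (z 32 to 60 mm), with a white line along its top. Grip it from above across its 20 mm width, fingertips just over the flange.
- cap_lugs (a point): On the cap's axis, at mid-height of its two steel lugs. They stick out of the plug under the two ends of the bar (cap's +x and -x), reach 28 mm from the axis, are 8 mm wide and 6 mm high (cap z 10 to 16 mm).
- tester: The cell tester, fixed: a grey base (120 x 190 x 30 mm) with a round black collar, diameter 92. Origin: on the collar's axis at bench level, z up. Fully home, the cap's flange rests on the collar's top, cap origin 52 mm above the bench. Let go after turning, the cap springs up 3 mm, its lugs against the ledge. Keep pushing it down to stay home.
- tester_mouth (a point): Centre of the collar's flat top, 78 mm above the bench. Bore diameter 44 mm (2 mm clearance per side), with two lug slots along the tester's +x and -x (white marks), at least 14 mm wide, open to 31 mm from the axis. Between the slots a 7 mm thick ledge, under which the lugs turn clockwise; anticlockwise is blocked.
- half_mark (a point): One of the two yellow marks on the collar's top, 40 mm from its axis, 45 degrees clockwise (from above) of the white slot mark on the tester's +x; the other lies opposite. The bar's ends must point at them. Red marks 90 degrees clockwise of the white: the lock, which begins some 70 degrees round; do not go there.
- contact_rest (a point): Top of the brass spring contact at rest, in the bore on the collar's axis, 20 mm below the collar's top. The cap's nose meets it 6 mm before it is fully home; it then pushes up with 3.5 N, growing to 8 N at home.
- bin: The blue bin, fixed, 130 (x) x 250 (y) x 36 mm high, walls and floor 4 mm, one wall across its middle making two bays side by side along its y. Origin: centre of its underside. The cap stands in one bay, the grey cap in the other; the flanges stand about level with the rim.
- spare_cap: A grey cap of the same shape and frame as the orange one, in the other bay of the bin. Leave it alone.
- module: Battery module, a dark green block 150 x 220 x 72 mm with nickel strips on top, at the far side of the bench. Origin: centre of its underside. Leave it alone.
- cell_tray: Black tray 90 x 170 x 22 mm with seven lying cells, at the far right. Origin: centre of its underside. Leave it alone.
- tape_roll: Amber tape roll lying flat, diameter 68, 20 mm high, at the far left. Origin: centre of its underside. Leave it alone.
- meter: Yellow hand meter, 150 x 75 x 40 mm, at the far right. Origin: centre of its underside. Leave it alone.
- screwdriver: Screwdriver lying at the far left, handle towards the robot, some 200 mm long. Origin: under its middle. Leave it alone.
Mind the look-alikes: they are no part of the job. There is more than one size of the cap; the job needs the largest.

How it is judged:
By the outcome, as a careful person would: the job done as asked, in the order asked, and still so for the second after the job is handed in, while the arm keeps its last pose, push and grip.
It also fails if it takes over 45 s, if anything falls off the work surface, if the arm or the gripper's body presses on something with over 40 N, if the wrist force passes 120 N, or if a joint passes its speed limit or range.

## Robot

A 7-joint arm with a two-finger parallel gripper is mounted at the origin on the work surface. World frame = base frame: x ahead of the robot, y to its left, z up, the work surface at z = 0. Lengths are in mm, angles in rad, forces in N, time in s.
With the tool pointing down it reaches from about 350 to 900 mm from the base axis. Payload 19.9 kg.
Tool frame: the origin (TCP) lies where the fingers leave the gripper's body, on its centre line; the fingertips stand 97 mm ahead of it and the grasp point (between the pads) lies 78 mm ahead of it; z points along the fingers, y is the direction in which the jaws open and shut (so a half turn about z gives the same grasp; the last joint's range is limited). The gripper opens to 94 mm and grips with 3 to 60 N. Pads are 16 mm wide; open, the fingers measure 119 mm over their backs; the gripper's body (75 mm by 177 mm) begins 78 mm behind the grasp point.
Start: joints at [1.159, 0.417, -0.01, 1.614, 0.005, 1.111, -0.053], TCP at [225.892, -582.736, 302.625] pointing down, gripper open.
Joint ranges: [-2.81, 2.81], [-0.39, 2.02], [-1.27, 1.25], [0.06, 2.57], [-1.19, 4.33], [0.19, 2], [-2.82, 2.82]. Speed limits (rad/s): [1.89, 1.89, 2.39, 2.39, 3.01, 3.01, 3.01].

## Interface

Orientations are given as a rotation vector (axis times angle).
In Python, from rig import bot gives the robot as it stands.
- The arm moves only by the tool step_arm, never from a script. Its argument "targets" is one flat list of numbers, 5 for each row, row after row: the shift along the tool's x, y, z in cm, then the turn about the tool's z in degrees, then the closure, from 0 (fully open) to 1 (shut). A call has 1 to 8 rows; each row is the pose to reach, as a shift and turn from the pose commanded when the call began, along the tool's axes at that moment; what a row does not reach only later rows make up. A row lasts 1/12 s, in which the tool goes at most 41.7 mm and 7.16 degrees, less where a joint would pass 70% of its speed; a pose out of reach is approached as far as the arm can. A call with a gripper value outside its range is refused whole. The fingers move at their own pace and stop on an object; the grip force is fixed at half the most. Time passes only in rows, so rows that repeat a pose let the fingers close. It gives the time, the measured TCP pose, the force and the opening at its end, in the units of the state.
- bot.read_state(): the state, without advancing time (a new reading comes with each control period).
- bot.grab_frame(name): name is "scene" or "top" or "wrist"; returns a dict with "frame" (400x640x3 uint8, blue, green, red), "fx", "fy", "cx", "cy" (pixels), "R" (3x3) and "t" (3): a world point X has camera coordinates R X + t. Camera axes: x right, y down, z forward; pixel columns grow to the right and rows downward; lengths in mm; the calibration is good to about 2 mm. A picture is of the moment at which its call begins. There is no depth.
- bot.finish_job(): hands the job in, once; it reports no verdict.
Trained networks look in a picture, given as the dict that the camera call returned (one of the last four; its "shot" number tells which), for a name from the list of things; names that differ only in an ending like _2 or _b are one class to them, and where a whole thing is asked for, a point or a joint stands for the part that bears it (a point fixed in the world has none). Each returns a list of dicts, best first, with "p" (0 to 1); they miss things now and then, are a little off and sometimes report something else, mostly with a low value. They report only what shows in the picture. A call takes as long as a camera call. They do not tell look-alikes from the thing itself.
- bot.trace(target, picture): "region" (400x640 bool, what is visible of it) and "point" ([column, row] in pixels, amid what is visible of it).
The state is a dict: "t": time; "joint_positions": joint angles; "qvel": joint speeds; "joint_torque": joint torques, N m; "position": TCP position; "orientation": TCP orientation; "force": force on the tool from outside, world axes, zero at the start; "ft_torque": the same for the moment, N m; "width": finger opening in mm.
Only numpy, scipy, OpenCV 4.12 (cv2) and the standard library are available. Lean on these libraries where they do the work, as an engineer would, in place of code of your own. Each camera call takes 0.05 s, during which the arm holds its last target. There are 200 camera calls.

## Working session

There is one attempt and no reset: what is moved stays moved. The work goes in short steps, Python scripts to look and compute and a tool call to move; the robot and the scene stay as the last step left them, time stands still between calls to the robot, and variables do not carry over. Pictures are saved under pics/ and viewed, about 8 in all and at most 12, crops included, and the job is handed in when it is done.

Besides the shell and the picture viewer there is one more tool, called after ">>>" as name(argument=value, ...), one argument or row to a line, values as JSON. step_arm: Moves the arm, as the interface text tells. Its arguments: {"type":"object","properties":{"targets":{"type":"array"}},"required":["targets"]}

```bash
mkdir -p pics; ls
python3 - <<'E'
from rig import bot
import cv2,numpy as np
s=bot.read_state(); print(s)
for n in("top","scene"):
    p=bot.grab_frame(n); cv2.imwrite(f"pics/{n}0.png",p["frame"])
    print(n,p["fx"],p["fy"],p["cx"],p["cy"],np.round(p["R"],4).tolist(),np.round(p["t"],1).tolist())
    for k in("cap","tester","bin","spare_cap"):
        for d in bot.trace(k,p)[:3]: print(k,d["p"],d["point"],d["region"].sum())
E
```

```text
pics
{'t': 0.0, 'joint_positions': array([ 1.15948334,  0.41791579, -0.01029721,  1.61415392,  0.00470327,
        1.11073916, -0.05301171]), 'qvel': array([-2.78225239e-03,  7.76204158e-04, -1.31349266e-04,  1.89038575e-05,
        1.54820730e-03, -1.16125213e-04, -1.68120733e-03]), 'joint_torque': array([ 3.10842028e-03, -8.51254821e+01,  6.40465245e-01, -4.25992191e+01,
       -4.88197803e-02,  1.87735632e-02,  1.62334607e-05]), 'position': array([ 225.79830001, -582.50562342,  302.07009338]), 'orientation': array([-3.08691011e+00, -5.77373310e-01,  4.90998025e-04]), 'force': array([-0.15338264, -0.56856831,  0.81525535]), 'ft_torque': array([0.01671873, 0.00870395, 0.00610994]), 'width': 93.80771550088065}
top 399.41769217865357 399.41769217865357 321.60860438541255 199.14705067550196 [[0.0109, -0.9999, 0.0099], [-0.998, -0.0115, -0.0621], [0.0622, -0.0092, -0.998]] [4.6, 622.9, 1043.2]
cap 0.87 [272.5, 262.1] 544
cap 0.76 [326.0, 273.8] 231
cap 0.75 [331.1, 223.4] 252
tester 0.96 [397.2, 244.0] 3359
bin 0.64 [244.8, 255.0] 3733
bin 0.28 [497.0, 205.3] 1917
bin 0.22 [418.6, 163.1] 2207
spare_cap 0.77 [225.2, 239.0] 509
scene 388.83244281741054 388.83244281741054 319.90294280483073 197.13206061988217 [[-0.5323, 0.8464, -0.0135], [0.5256, 0.318, -0.7891], [-0.6636, -0.4271, -0.6142]] [320.2, -248.7, 1727.6]
cap 0.85 [378.1, 201.7] 289
cap 0.48 [341.5, 182.2] 123
tester 0.61 [286.7, 182.3] 1454
bin 0.88 [387.0, 215.1] 1959
spare_cap 0.18 [389.1, 215.0] 1937
```

View pics/top0.png

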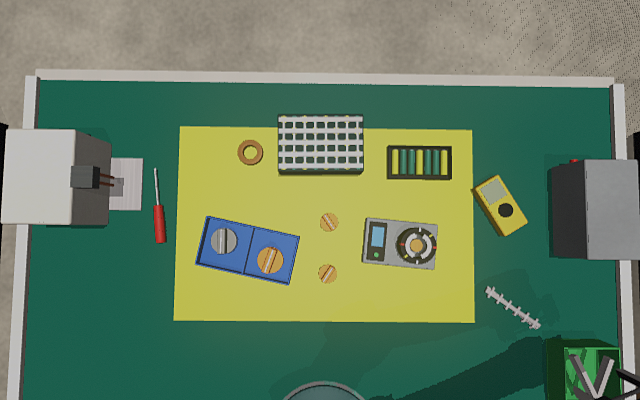

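View pics/scene0.png

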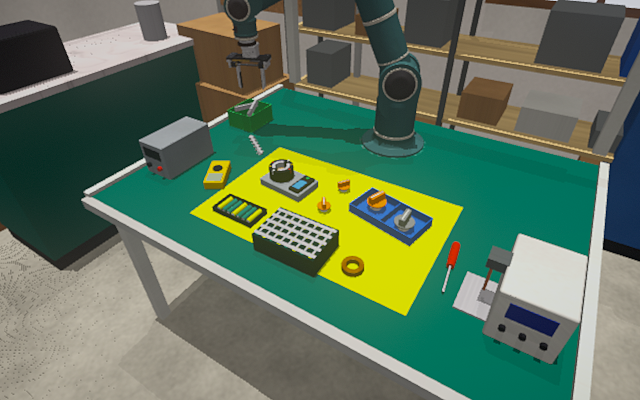

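Orange candidates in the top view: (270,261) in the bin's right bay, plus two small ones loose on the bench at (329,222) and (327,273). The one in the bin is the largest and fits the description. I'll confirm it in an enlarged crop and measure.

```bash
cat > h.py <<'E'
from rig import bot
import cv2,numpy as np
from scipy.spatial.transform import Rotation as Ro
def w(p,uv,z):
    R=np.array(p["R"]);t=np.array(p["t"]);c=-R.T@t
    d=R.T@np.array([(uv[0]-p["cx"])/p["fx"],(uv[1]-p["cy"])/p["fy"],1.])
    return c+d*(z-c[2])/d[2]
def px(p,X):
    q=np.array(p["R"])@np.array(X,float)+p["t"]; return [p["fx"]*q[0]/q[2]+p["cx"],p["fy"]*q[1]/q[2]+p["cy"]]
E
python3 - <<'E'
from h import *
p=bot.grab_frame("top"); f=p["frame"]
np.save("pics/top.npy",p,allow_pickle=True)
c=f[205:295,190:320]; d=f[205:295,350:450]
im=np.hstack([cv2.resize(c,None,fx=3.4,fy=3.4,interpolation=cv2.INTER_CUBIC),cv2.resize(d,None,fx=3.4,fy=3.4,interpolation=cv2.INTER_CUBIC)])
cv2.imwrite("pics/crop1.png",im)
print(w(p,(270,261),60),w(p,(417,245),78),w(p,(222,240),60))
for k in("cap","tester","bin"):
    r=bot.trace(k,p)
    if r:
        pts=np.argwhere(r[0]["region"])[:,::-1].astype(np.float32); print(k,r[0]["p"],pts.mean(0),cv2.minAreaRect(pts))
E
```

```text
[461.92856724 140.84093328  60.        ] [ 506.98427723 -227.72031686   78.        ] [513.55126151 263.40982728  60.        ]
cap 0.89 [269.99625 259.92508] ((270.0, 260.0), (26.0, 24.0), 90.0)
tester 0.69 [399.07446 243.51028] ((399.00152587890625, 243.28448486328125), (75.1495132446289, 47.67340087890625), 5.599339485168457)
bin 0.59 [246.9804  250.46674] ((246.83502197265625, 250.35719299316406), (96.89409637451172, 51.05763244628906), 12.699584007263184)
```

View pics/crop1.png

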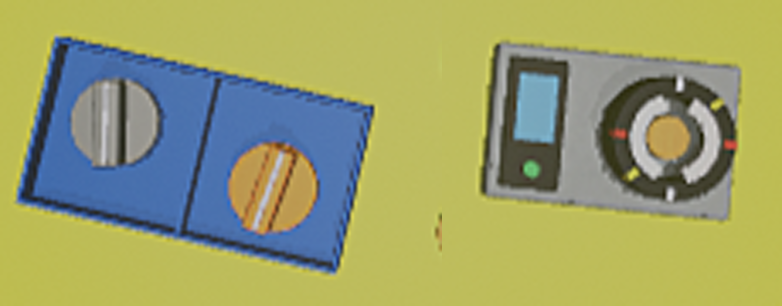

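The crop confirms the orange cap in the right bay: bar from (272.6,249.1) to (267,273.2), flange about 26 px ≈ 66 mm. The tester's white marks are at (420.3,229.7) and (417.1,262.4), with the yellow mark clockwise at (430.6,235.6).

Run:
```python
from h import *
p=np.load("pics/top.npy",allow_pickle=True).item()
a,b=w(p,(272.6,249.1),64),w(p,(267.05,273.2),64); print("bar",a,b,(a+b)/2,np.linalg.norm(a-b),np.degrees(np.arctan2(*(a-b)[1::-1])))
a,b=w(p,(420.3,229.7),78),w(p,(417.06,262.35),78); print("white",a,b,(a+b)/2,np.linalg.norm(a-b),np.degrees(np.arctan2(*(a-b)[1::-1])))
a,b=w(p,(430.6,235.6),78),w(p,(405.9,255.9),78); print("yel",a,b,(a+b)/2,np.linalg.norm(a-b),np.degrees(np.arctan2(*(a-b)[1::-1])))
s=bot.read_state(); M=Ro.from_rotvec(s["orientation"]).as_matrix(); print(M.round(3), np.degrees(np.arctan2(M[1,0],M[0,0])))
tgt=np.array([430,135,302.]); print("tool shift cm",M.T@(tgt-s["position"])/10)
```

```text
bar [492.18596008 134.37867994  64.        ] [431.77156802 147.20771228  64.        ] [461.97876405 140.79319611  64.        ] 61.7614996429593 -11.988708846056836
white [ 545.2373239  -236.16478988   78.        ] [ 463.92722618 -227.69995745   78.        ] [ 504.58227504 -231.93237366   78.        ] 81.74952831686153 -5.9433988800817295
yel [ 530.77287116 -261.96946505   78.        ] [ 479.62458394 -199.84004365   78.        ] [ 505.19872755 -230.90475435   78.        ] 80.4749171441841 -50.53694841104217
[[ 0.932  0.361 -0.   ]
 [ 0.361 -0.932  0.   ]
 [-0.    -0.    -1.   ]] 21.190297229552552
tool shift cm [ 44.97521871 -59.54202912   0.06373153]
```

>>> step_arm(
  targets=[2.5, -3.1, 0, 0, 0, 5, -6.2, 0, 0, 0, 7.5, -9.3, 0, 0, 0, 10, -12.4, 0, 0, 0, 12.5, -15.5, 0, 0, 0, 15, -18.6, 0, 0, 0, 17.5, -21.7, 0, 0, 0, 20, -24.8, 0, 0, 0],
)

```text
t: 1.37
position: [322.8, -277.4, 302.9]
orientation: [3.087, 0.577, 0.0]
force: [1.4, -0.3, 0.1]
width: 94.0
```

>>> step_arm(
  targets=[2.5, -3.1, 0, 0, 0, 5, -6.2, 0, 0, 0, 7.5, -9.3, 0, 0, 0, 10, -12.4, 0, 0, 0, 12.5, -15.5, 0, 0, 0, 15, -18.6, 0, 0, 0, 17.5, -21.7, 0, 0, 0, 20, -24.8, 0, 0, 0],
)

```text
t: 2.03
position: [419.7, 26.3, 303.1]
orientation: [3.088, 0.577, 0.002]
force: [1.2, -0.2, 0.7]
width: 94.1
```

>>> step_arm(
  targets=[1.6, -1.9, 0, 5, 0, 3.2, -3.8, 0, 10, 0, 4.8, -5.7, 0, 15, 0, 6.4, -7.6, 0, 20, 0, 8.1, -9.3, 0, 26, 0, 8.1, -9.3, 0, 33, 0, 8.1, -9.3, 0, 33, 0, 8.1, -9.3, 0, 33, 0],
)

```text
t: 2.7
position: [461.4, 140.2, 302.6]
orientation: [3.125, -0.317, -0.0]
force: [-0.1, 0.5, 0.5]
width: 94.0
```

Run:
```python
from h import *
s=bot.read_state(); M=Ro.from_rotvec(s["orientation"]).as_matrix(); print(s["t"],s["position"],np.degrees(np.arctan2(M[1,0],M[0,0])),s["joint_positions"].round(2))
p=bot.grab_frame("wrist"); np.save("pics/w1.npy",p,allow_pickle=True); cv2.imwrite("pics/w1.png",p["frame"])
print(px(p,(462,141,64)))
```

```text
2.7 [461.35282429 140.1507589  302.56766144] -11.58648837951029 [ 0.18  0.2  -0.61  1.94  0.13  1.04 -2.26]
[np.float64(320.5302026501158), np.float64(188.39562134714316)]
```

View pics/w1.png

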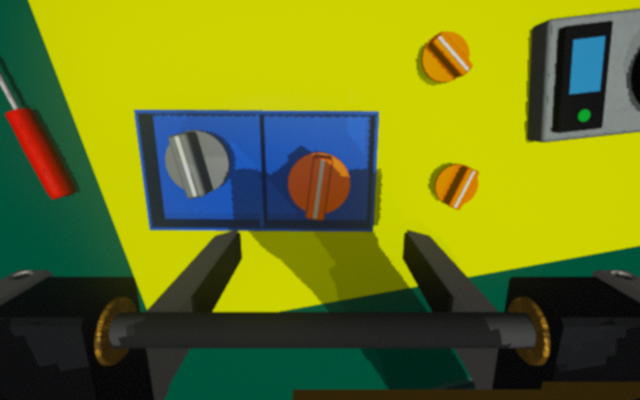

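The wrist view shows the cap's bar at about (320,186), running from (323,154) to (317,219). That is close to the predicted (320.5,188). I'll fit the bar's white line and the flange.

Run:
```python
from h import *
p=np.load("pics/w1.npy",allow_pickle=True).item(); f=p["frame"].astype(int)
sub=f[140:232,280:358]; B,G,R=[sub[...,i] for i in range(3)]
o=(R>120)&(B<90)&(R-B>60)  # orange
wl=(B>85)&(R>B)&(R>130)
for n,m in(("orange",o),("line",wl)):
    q=np.argwhere(m)[:,::-1]+[280,140]; print(n,len(q),q.mean(0),q.min(0),q.max(0))
    if n=="line":
        vx,vy,x,y=cv2.fitLine(q.astype(np.float32),cv2.DIST_HUBER,0,.01,.01).ravel()
        e=[w(p,(x+vx/vy*(v-y),v),64) for v in(q[:,1].min(),q[:,1].max())]; print(e,(e[0]+e[1])/2,np.linalg.norm(e[0]-e[1]),np.degrees(np.arctan2(*(e[0]-e[1])[1::-1])))
    else:
        c,r=cv2.minEnclosingCircle(q.astype(np.float32)); print(c,r,w(p,c,36))
```

```text
orange 2495 [318.62965932 183.01002004] [289 153] [349 218]
(318.43463134765625, 185.21905517578125) 32.88127136230469 [459.78541846 143.86863347  36.        ]
line 14 [335.5        163.21428571] [321 157] [347 170]
[array([494.14346761, 143.40007676,  64.        ]), array([472.82572549, 102.24788077,  64.        ])] [483.48459655 122.82397877  64.        ] 46.345974622880995 62.61485036033742
```

Run:
```python
from h import *
p=np.load("pics/w1.npy",allow_pickle=True).item(); f=p["frame"].astype(int)
pts=[]
for v in range(160,214,2):
    row=f[v,300:340]; bl=row[:,0]-row.min(0)[0]; 
    wgt=np.clip(row[:,0]-np.median(row[:,0])-15,0,None).astype(float); 
    if wgt.sum(): pts.append((300+(wgt*np.arange(40)).sum()/wgt.sum(),v))
print(f[186,305:336].tolist()); print(np.round([a for a,b in pts],1).tolist())
q=np.array(pts,np.float32); vx,vy,x,y=cv2.fitLine(q,cv2.DIST_HUBER,0,.01,.01).ravel()
e=[w(p,(x+vx/vy*(v-y),v),64) for v in(153,219)]; print(e,(e[0]+e[1])/2,np.linalg.norm(e[0]-e[1]),np.degrees(np.arctan2(*(e[0]-e[1])[1::-1])))
```

```text
[[23, 63, 139], [22, 63, 137], [21, 60, 133], [22, 57, 126], [24, 52, 116], [24, 52, 119], [22, 58, 130], [21, 60, 134], [22, 62, 138], [22, 62, 138], [24, 63, 137], [47, 76, 135], [80, 97, 127], [97, 111, 121], [99, 111, 115], [91, 104, 120], [64, 86, 126], [35, 70, 134], [23, 61, 136], [18, 61, 136], [19, 59, 133], [19, 59, 130], [20, 55, 122], [22, 52, 115], [18, 53, 120], [22, 61, 132], [18, 61, 135], [19, 63, 138], [22, 65, 139], [19, 65, 138], [15, 63, 137]]
[325.2, 322.1, 321.8, 321.7, 321.4, 321.0, 320.7, 320.5, 320.2, 319.9, 319.7, 319.4, 319.1, 318.7, 318.6, 318.2, 317.9, 317.7, 317.4, 317.1, 316.8, 316.6, 316.3, 318.9, 320.1, 320.1, 320.7]
[array([495.58813063, 131.25294052,  64.        ]), array([432.18783173, 153.6702328 ,  64.        ])] [463.88798118 142.46158666  64.        ] 67.24680582232477 -19.472748211004742
```

Run:
```python
from h import *
def fit(f,vs,u0,u1,p):
    pts=[]
    for v in vs:
        b=f[v,u0:u1,0].astype(float); g=np.clip(b-np.median(b)-15,0,None)
        pts.append(((g*np.arange(u0,u1)).sum()/max(g.sum(),1e-9),v))
    q=np.array(pts); print(q[:,0].round(1).tolist()); c=np.polyfit(q[:,1],q[:,0],1)
    e=[w(p,(np.polyval(c,v),v),64) for v in(vs[0],vs[-1])]; d=e[0]-e[1]
    print(c,e,np.degrees(np.arctan2(d[1],d[0])))
p=np.load("pics/w1.npy",allow_pickle=True).item(); fit(p["frame"],range(162,205,2),305,335,p)
print("bin divider/edges wrist",[np.degrees(np.arctan2(*(w(p,a,36)-w(p,b,36))[1::-1])) for a,b in(((378,112),(374,230)),((135,112),(152,230)))])
p=np.load("pics/top.npy",allow_pickle=True).item(); fit(p["frame"],range(251,272),262,280,p)
```

```text
[322.1, 321.8, 321.7, 321.4, 321.0, 320.7, 320.5, 320.2, 319.9, 319.7, 319.4, 319.1, 318.7, 318.6, 318.2, 317.9, 317.7, 317.4, 317.1, 316.8, 316.6, 316.3]
[-1.40772878e-01  3.44971991e+02] [array([487.32443217, 134.18573692,  64.        ]), array([447.19029884, 148.40825021,  64.        ])] -19.51302841550534
bin divider/edges wrist [np.float64(-11.076501997094985), np.float64(-11.212668594296707)]
[271.9, 271.5, 271.4, 270.9, 270.5, 270.2, 269.7, 269.4, 268.8, 268.6, 268.4, 267.9, 267.5, 267.1, 266.7, 266.4, 265.8, 265.5, 268.1, 271.1, 272.2]
[-1.73591794e-01  3.14341047e+02] [array([487.37005831, 138.90612253,  64.        ]), array([437.26094814, 146.69156926,  64.        ])] -8.831427516386158
```

>>> step_arm(
  targets=[0, -0.3, 2, 4, 0, 0, -0.3, 5, 8, 0, 0, -0.3, 8, 8, 0, 0, -0.3, 11, 8, 0, 0, -0.3, 13.5, 8, 0, 0, -0.3, 15, 8, 0, 0, -0.3, 15.5, 8, 0, 0, -0.3, 15.5, 8, 0],
)

```text
t: 3.42
position: [461.7, 142.6, 147.1]
orientation: [3.095, -0.538, -0.002]
force: [0.6, -0.2, 0.1]
width: 93.6
```

Run:
```python
from h import *
s=bot.read_state(); M=Ro.from_rotvec(s["orientation"]).as_matrix(); print(s["t"],s["position"],np.degrees(np.arctan2(M[1,0],M[0,0])),s["joint_positions"].round(2),s["force"])
p=bot.grab_frame("wrist"); np.save("pics/w2.npy",p,allow_pickle=True)
cv2.imwrite("pics/w2.png",p["frame"]); print(px(p,(462,143,64)))
```

```text
3.4167 [461.74728777 142.58708039 147.05943854] -19.71735033586843 [ 0.07  0.44 -0.51  2.07  0.32  0.71 -2.57] [ 0.6186043  -0.21466477  0.14071766]
[np.float64(319.6597874031978), np.float64(252.17321633095366)]
```

View pics/w2.png

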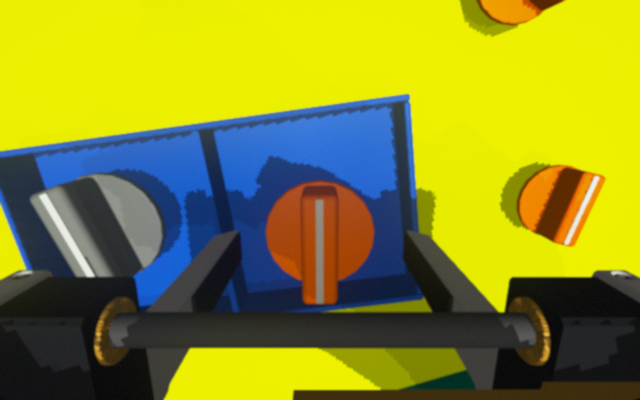

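Run:
```python
from h import *
p=np.load("pics/w2.npy",allow_pickle=True).item()
print(p["frame"][185:312:3,320].tolist())
for v in(186,196,303): print(v,w(p,(319.7,v),64))
print("flange",w(p,(266.5,233),36),w(p,(374,233),36),[px(p,(462+34*np.cos(a),143+34*np.sin(a),36)) for a in np.radians([-19.7,-19.7+90,-19.7-90])])
```

```text
[[39, 64, 142], [38, 43, 94], [38, 44, 95], [33, 47, 104], [32, 62, 143], [122, 132, 143], [130, 142, 147], [130, 142, 146], [130, 142, 148], [131, 142, 148], [128, 141, 147], [125, 138, 143], [127, 141, 146], [124, 137, 143], [125, 138, 145], [123, 135, 141], [121, 137, 141], [123, 136, 142], [123, 136, 142], [122, 137, 142], [118, 134, 141], [118, 133, 140], [118, 134, 140], [119, 134, 139], [118, 133, 139], [120, 134, 138], [120, 136, 140], [121, 136, 142], [119, 133, 138], [117, 132, 137], [118, 134, 138], [119, 133, 137], [117, 133, 137], [117, 133, 136], [115, 130, 135], [119, 133, 137], [114, 129, 132], [115, 130, 134], [115, 129, 133], [108, 123, 127], [62, 40, 34], [118, 56, 25], [92, 54, 35]]
186 [496.04568626 130.74490042  64.        ]
196 [491.12951032 132.51122819  64.        ]
303 [433.1775368  153.33273277  64.        ]
flange [473.57747546 173.82890364  36.        ] [451.26803083 111.44255579  36.        ] [[np.float64(319.8764668848708), np.float64(179.58347002165726)], [np.float64(264.7949205568155), np.float64(233.7747965189398)], [np.float64(375.0539228473272), np.float64(233.81613382638494)]]
```

>>> step_arm(
  targets=[0, 0, 0, 0, 0.5, 0, 0, 0, 0, 0.5, 0, 0, 0, 0, 0.5, 0, 0, 0.4, 0, 0.5, 0, 0, 0.8, 0, 0.5, 0, 0, 1.2, 0, 0.5, 0, 0, 1.2, 0, 0.5, 0, 0, 1.2, 0, 0.5],
)

```text
t: 4.13
position: [461.9, 143.3, 135.3]
orientation: [3.095, -0.54, -0.001]
force: [-0.1, -0.8, -0.2]
width: 47.9
```

>>> step_arm(
  targets=[0, 0, 0, 0, 1, 0, 0, 0, 0, 1, 0, 0, 0, 0, 1, 0, 0, 0, 0, 1, 0, 0, 0, 0, 1, 0, 0, 0, 0, 1, 0, 0, 0, 0, 1, 0, 0, 0, 0, 1],
)

```text
t: 4.8
position: [462.1, 143.2, 135.7]
orientation: [-3.095, 0.54, -0.0]
force: [-0.4, 0.4, 0.9]
width: 19.8
```

>>> step_arm(
  targets=[0, 0, -0.5, 0, 1, 0, 0, -2, 0, 1, 0, 0, -4, 0, 1, 0, 0, -6.5, 0, 1, 0, 0, -9.5, 0, 1, 0, 0, -12, 0, 1, 0, 0, -13, 0, 1, 0, 0, -13, 0, 1],
)

```text
t: 5.47
position: [462.8, 143.4, 267.7]
orientation: [-3.094, 0.541, -0.005]
force: [1.2, 0.1, -0.5]
width: 19.4
```

Run:
```python
from h import *
s=bot.read_state(); M=Ro.from_rotvec(s["orientation"]).as_matrix(); print(s["t"],s["position"],s["width"],np.degrees(np.arctan2(M[1,0],M[0,0])),s["joint_positions"].round(2),s["force"])
# go to point 60 mm short (-x) of nothing: straight above the mouth
print(M.T@(np.array([504.9,-231.5,265])-s["position"])/10)
```

```text
5.4667 [462.78497817 143.40865903 267.70316485] 19.40156691747646 -19.826594201418057 [ 0.15  0.25 -0.59  1.98  0.17  0.96 -2.44] [ 1.19557035  0.11133371 -0.54058161]
[16.67684714 33.8405639   0.27175794]
```

>>> step_arm(
  targets=[0.4, 2, 0, -2, 1, 1.0, 5.4, 0, -4, 1, 1.7, 9, 0, -6, 1, 2.4, 12.6, 0, -8, 1, 3.1, 16.2, 0, -10, 1, 3.8, 19.8, 0, -12, 1, 4.5, 23.4, 0, -14, 1, 5.1, 27, 0, -14, 1],
)

```text
t: 6.13
position: [417.4, -129.8, 264.3]
orientation: [-3.137, 0.156, 0.003]
force: [0.9, -0.5, 0.1]
width: 19.5
```

Run:
```python
from h import *
s=bot.read_state(); M=Ro.from_rotvec(s["orientation"]).as_matrix(); print(s["position"],s["width"],np.degrees(np.arctan2(M[1,0],M[0,0])),s["joint_positions"].round(2))
print(M.T@(np.array([410,-222.,268])-s["position"])/10)
```

```text
[ 417.38417572 -129.79851743  264.32125076] 19.535030674584068 -5.680696646336177 [ 0.63  0.15 -0.43  2.09  0.08  0.92 -1.51]
[ 0.17722349  9.2478754  -0.37029562]
```

>>> step_arm(
  targets=[0, 2.5, 0, 0, 1, 0.1, 5, 0, 0, 1, 0.2, 7.5, 0, 0, 1, 0.2, 9.2, 0, 0, 1, 0.2, 9.2, 0, 0, 1, 0.2, 9.2, 0, 0, 1],
)

```text
t: 6.63
position: [410.6, -220.1, 264.2]
orientation: [-3.136, 0.162, 0.003]
force: [-0.1, 0.2, -1.5]
width: 20.0
```

Run:
```python
from h import *
s=bot.read_state(); M=Ro.from_rotvec(s["orientation"]).as_matrix(); print(s["t"],s["position"],s["width"],np.degrees(np.arctan2(M[1,0],M[0,0])),s["joint_positions"].round(2),s["force"])
p=bot.grab_frame("wrist"); np.save("pics/w3.npy",{**p,"pos":s["position"],"M":M},allow_pickle=True)
cv2.imwrite("pics/w3.png",p["frame"]); print(px(p,(504.9,-231.5,78)))
```

```text
6.6333 [ 410.61052304 -220.07091407  264.19325176] 20.01193259551052 -5.90062811172342 [ 0.75  0.2  -0.35  2.03  0.08  0.94 -1.33] [-0.09681264  0.21642429 -1.4993834 ]
[np.float64(324.28300539177104), np.float64(81.83997205276461)]
```

View pics/w3.png

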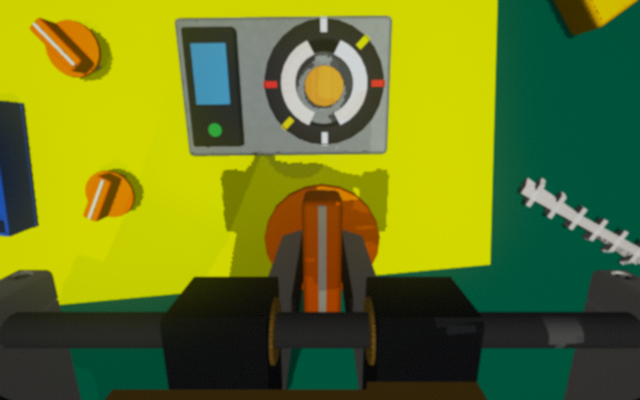

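The picture shows the collar with white marks at (324,25) and (324,138), red at (271,85) and (378,83), and yellow at (363,43) and (288,124). The held cap's bar is at u≈322. I'll get exact centroids next.

Run:
```python
from h import *
p=np.load("pics/w3.npy",allow_pickle=True).item(); f=p["frame"].astype(int); hsv=cv2.cvtColor(p["frame"],cv2.COLOR_BGR2HSV)
def cen(u,v,cond,r=9):
    s=np.s_[v-r:v+r+1,u-r:u+r+1]; q=np.argwhere(cond[s])[:,::-1]; return q.mean(0)+[u-r,v-r],len(q)
H,S,V=[hsv[...,i] for i in range(3)]
wh=(S<60)&(V>150); ye=(S>150)&(abs(H.astype(int)-29)<6)&(V>120); re=(S>130)&((H<8)|(H>172))&(V>100)
W=lambda c:w(p,c,78)
for n,m,a,b in(("white",wh,(324,25),(324,138)),("yellow",ye,(363,43),(288,124)),("red",re,(271,85),(378,83))):
    (A,na),(B,nb)=cen(*a,m),cen(*b,m); X,Y=W(A),W(B); d=X-Y
    print(n,A,na,B,nb,"mid",(X+Y)[:2]/2,"len",np.linalg.norm(d),"ang",np.degrees(np.arctan2(d[1],d[0])))
# held bar line: expected bar top in tool frame
M,pos=p["M"],p["pos"]; zt=pos[2]-135.5+64
l=f[205:300,312:332,0].astype(float); l=np.clip(l-np.median(l,1,keepdims=True)-15,0,None)
u=(l*np.arange(312,332)).sum(1)/np.maximum(l.sum(1),1e-9); print(u[::8].round(1))
a,b=w(p,(u[8],213),zt),w(p,(u[80],285),zt); d=a-b; print(a,b,np.degrees(np.arctan2(d[1],d[0])), "tool:",M.T@(a-pos),M.T@(b-pos))
print([f[v,322].tolist() for v in range(186,212,2)])
for v in (186,190,205): print(v, M.T@(w(p,(322,v),zt)-pos))
# flange extent at its widest
zf=zt-28
for uv in((265,238),(379,238)): print("fl",M.T@(w(p,uv,zf)-pos))
```

```text
white [323.06666667  23.86666667] 105 [324.41176471 138.81176471] 85 mid [ 503.56906832 -230.97058268] len 82.85845704931036 ang -5.055195102459045
yellow [362.27522936  41.71559633] 109 [287.51546392 122.62886598] 97 mid [ 503.83760855 -231.01011429] len 81.50392326898945 ang -50.14942419895125
red [270.60344828  84.06034483] 116 [377.30188679  82.69811321] 106 mid [ 503.82449409 -231.10757097] len 81.44375011015725 ang 84.83394290043123
[321.6 321.8 321.8 321.8 321.8 321.8 321.8 321.8 321.9 321.8 321.8 322. ]
[ 435.84754574 -222.71360228  192.69325176] [ 397.59696707 -218.81288388  192.69325176] -5.822781317688656 tool: [25.52637449  0.10173537 71.44602838] [-12.92246179   0.15405221  71.52741802]
[[4, 100, 182], [4, 122, 202], [9, 72, 131], [7, 45, 83], [0, 43, 79], [3, 44, 83], [6, 45, 83], [1, 45, 91], [0, 53, 115], [20, 62, 122], [80, 101, 113], [99, 118, 122], [99, 116, 121]]
186 [38.8161988   0.19770105 71.41778833]
190 [36.88327714  0.19966866 71.42188062]
205 [29.52426631  0.2071597  71.43746078]
fl [  1.83810876 -32.93171168  99.52748793]
fl [ 1.94040442 33.36725507 99.46463246]
```

>>> step_arm(
  targets=[2, 0.1, 0, -0.8, 1, 4.5, 0.1, 0, -0.8, 1, 7, 0.1, 0, -0.8, 1, 9.4, 0.1, 0, -0.8, 1, 9.4, 0.1, 1.5, -0.8, 1, 9.4, 0.1, 3.5, -0.8, 1, 9.4, 0.1, 4.5, -0.8, 1, 9.4, 0.1, 4.5, -0.8, 1],
)

```text
t: 7.35
position: [503.8, -229.0, 218.2]
orientation: [-3.137, 0.135, 0.006]
force: [-0.8, 0.5, -1.6]
width: 19.8
```

```bash
cat > st.py <<'E'
from h import *
s=bot.read_state(); M=Ro.from_rotvec(s["orientation"]).as_matrix(); print(s["t"],s["position"].round(2),s["width"],"head",np.degrees(np.arctan2(M[1,0],M[0,0])).round(2),s["joint_positions"].round(2),s["force"].round(1),s["ft_torque"].round(2), "tilt",M[:,2].round(3))
E
python3 - <<'E'
from st import *
p=bot.grab_frame("wrist"); np.save("pics/w4.npy",{**p,"pos":s["position"],"M":M},allow_pickle=True)
cv2.imwrite("pics/w4.png",p["frame"]); print(px(p,(503.7,-231,78)))
E
```

```text
7.35 [ 503.76 -228.96  218.2 ] 19.771428891769997 head -4.94 [ 0.65  0.41 -0.35  1.86  0.17  0.9  -1.43] [-0.8  0.5 -1.6] [0.06 0.06 0.05] tilt [-0.004  0.002 -1.   ]
[np.float64(324.9475979920044), np.float64(218.67146171452362)]
```

View pics/w4.png

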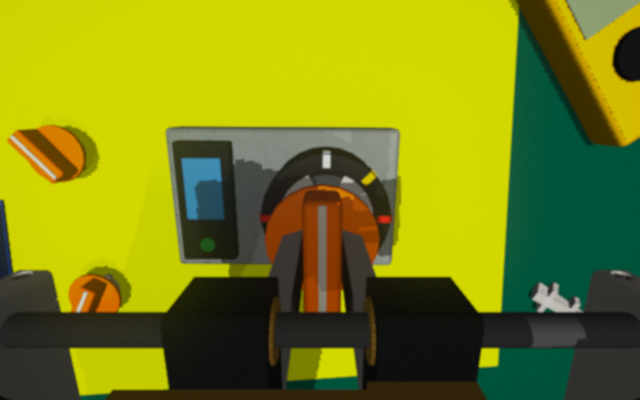

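Run:
```python
from h import *
p=np.load("pics/w4.npy",allow_pickle=True).item(); f=p["frame"]; hsv=cv2.cvtColor(f,cv2.COLOR_BGR2HSV)
H,S,V=[hsv[...,i].astype(int) for i in range(3)]
wh=(S<60)&(V>150); ye=(S>150)&(abs(H-29)<6)&(V>120); re=(S>150)&((H<4)|(H>172))&(V>100)
def cen(u,v,c,r):
    q=np.argwhere(c[v-r:v+r+1,u-r:u+r+1])[:,::-1]+[u-r,v-r]; return q.mean(0),len(q),q.min(0),q.max(0)
for n,m,u,v in(("w",wh,326,159),("y",ye,369,178),("rL",re,265,219),("rR",re,384,219)):
    c,k,a,b=cen(u,v,m,10); X=w(p,c,78); print(n,c,k,a,b,X,"tool",p["M"].T@(X-p["pos"]))
zt=p["pos"][2]-135.5+64
for v in(215,285):
    l=np.clip(f[v,312:334,0].astype(float)-60,0,None);u=(l*np.arange(312,334)).sum()/l.sum(); print("bar",u,p["M"].T@(w(p,(u,v),zt)-p["pos"]))
```

```text
w [326.03061224 160.30612245] 98 [323 152] [329 167] [ 544.52108854 -235.11916686   78.        ] tool [ 41.67451502   2.86741615 140.03243898]
y [368.77966102 177.8220339 ] 118 [361 170] [375 184] [ 530.18950991 -263.04420347   78.        ] tool [ 29.79966062  31.92235777 140.02838285]
rL [265.125      217.95833333] 24 [263 216] [268 220] [ 507.76504524 -189.23844173   78.        ] tool [  1.1062956  -39.67920437 140.26115896]<stdin>:6: RuntimeWarning: Mean of empty slice.
  ret = um.true_divide(
Traceback (most recent call last):
ValueError: zero-size array to reduction operation minimum which has no identity
```

>>> step_arm(
  targets=[0.07, 0.25, 0, -0.2, 1, 0.07, 0.25, 0, -0.2, 1, 0.07, 0.25, 0.4, -0.2, 1, 0.07, 0.25, 0.8, -0.2, 1, 0.07, 0.25, 1.1, -0.2, 1, 0.07, 0.25, 1.3, -0.2, 1, 0.07, 0.25, 1.3, -0.2, 1],
)

```text
t: 7.98
position: [505.0, -232.8, 207.1]
orientation: [-3.138, 0.132, 0.001]
force: [-0.2, 0.3, -1.6]
width: 19.8
```

```bash
python3 -c "import st"
```

```text
7.9833 [ 504.96 -232.78  207.13] 19.83358542767597 head -4.81 [ 0.65  0.43 -0.34  1.86  0.18  0.88 -1.43] [-0.2  0.3 -1.6] [ 0.02 -0.01  0.01] tilt [-0.001  0.    -1.   ]
```

```bash
cat > m.py <<'E'
from st import *
p=bot.grab_frame("wrist"); f=p["frame"]; hsv=cv2.cvtColor(f,cv2.COLOR_BGR2HSV)
H,S,V=[hsv[...,i].astype(int) for i in range(3)]; pos=s["position"]
wh=(S<60)&(V>150); ye=(S>150)&(abs(H-29)<6)&(V>120)
for n,m,X in(("w",wh,(544.4,-235.1,78)),("y",ye,(530.2,-262.5,78))):
    u,v=np.round(px(p,X)).astype(int); q=np.argwhere(m[v-12:v+13,u-12:u+13])[:,::-1]+[u-12,v-12]
    if len(q): c=q.mean(0); X=w(p,c,78); print(n,c,len(q),X,"tool",M.T@(X-pos))
zt=pos[2]-135.5+64
for v in(215,285):
    l=np.clip(f[v,312:334,0].astype(float)-60,0,None);u=(l*np.arange(312,334)).sum()/l.sum(); print("bar",u,M.T@(w(p,(u,v),zt)-pos))
cv2.imwrite("pics/last.png",f)
E
python3 m.py
```

```text
7.9833 [ 504.96 -232.78  207.13] 19.83358542767597 head -4.81 [ 0.65  0.43 -0.34  1.86  0.18  0.88 -1.43] [-0.2  0.3 -1.6] [ 0.02 -0.01  0.01] tilt [-0.001  0.    -1.   ]
w [320.40540541 166.0990991 ] 111 [ 544.21410369 -235.18452537   78.        ] tool [ 39.40719137  -0.85236888 129.10368248]
y [365.56896552 183.1637931 ] 116 [ 530.70854084 -263.40054009   78.        ] tool [ 28.31616461  28.39712405 129.10164408]
bar 321.72222222222223 [2.44876828e+01 6.37095152e-02 7.14834278e+01]
bar 321.58039215686273 [-1.29340534e+01  1.94910390e-02  7.15087667e+01]
```

>>> step_arm(
  targets=[-0.05, -0.06, 0, 0, 1, -0.05, -0.06, 0.2, 0, 1, -0.05, -0.06, 0.4, 0, 1, -0.05, -0.06, 0.6, 0, 1, -0.05, -0.06, 0.8, 0, 1, -0.05, -0.06, 1.0, 0, 1, -0.05, -0.06, 1.0, 0, 1],
)

```text
t: 8.62
position: [504.5, -232.2, 197.2]
orientation: [-3.139, 0.132, 0.001]
force: [0.3, -0.7, -2.0]
width: 19.8
```

```bash
python3 m.py
```

```text
8.6167 [ 504.52 -232.16  197.15] 19.793995102225868 head -4.81 [ 0.65  0.44 -0.34  1.87  0.19  0.86 -1.44] [ 0.3 -0.7 -2. ] [0.05 0.01 0.01] tilt [-0.001  0.    -1.   ]
w [320.99275362 167.35507246] 138 [ 544.54505886 -235.05558298   78.        ] tool [ 40.19940947  -0.43979968 119.12763516]
y [368.31818182 185.86363636] 132 [ 530.63457998 -263.25299306   78.        ] tool [ 28.70253423  28.82480722 119.12681904]
bar 321.74247491638795 [24.51874786  0.07796852 71.48423974]
bar 321.55384615384617 [-1.29031091e+01  9.48512573e-03  7.15083066e+01]
```

>>> step_arm(
  targets=[0, 0, 0.2, 0, 1, 0, 0, 0.4, 0, 1, 0, 0, 0.6, 0, 1, 0, 0, 0.8, 0, 1, 0, 0, 0.8, 0, 1],
)

```text
t: 9.08
position: [504.7, -232.2, 189.4]
orientation: [-3.139, 0.132, 0.0]
force: [-1.3, 0.6, 1.9]
width: 20.1
```

>>> step_arm(
  targets=[0, 0, 0.15, 0, 1, 0, 0, 0.3, 0, 1, 0, 0, 0.45, 0, 1, 0, 0, 0.55, 0, 1, 0, 0, 0.55, 0, 1],
)

```text
t: 9.5
position: [504.7, -232.2, 184.1]
orientation: [3.139, -0.132, 0.0]
force: [-1.7, 0.8, 6.0]
width: 20.0
```

>>> step_arm(
  targets=[0, 0, 0.05, 0, 1, 0, 0, 0.1, 0, 1, 0, 0, 0.1, 0, 1],
)

```text
t: 9.75
position: [504.8, -232.2, 183.7]
orientation: [3.139, -0.132, 0.0]
force: [-4.2, 2.2, 14.3]
width: 20.0
```

>>> step_arm(
  targets=[0, 0, 0, 3, 1, 0, 0, 0, 7, 1, 0, 0, 0, 11, 1, 0, 0, 0, 15, 1, 0, 0, 0, 19, 1, 0, 0, 0, 22, 1, 0, 0, 0, 25, 1, 0, 0, 0, 25, 1],
)

```text
t: 10.42
position: [505.3, -232.5, 183.7]
orientation: [3.034, -0.813, 0.003]
force: [0.9, -1.0, 8.2]
width: 19.9
```

```bash
python3 m.py
```

```text
10.4167 [ 505.3  -232.48  183.7 ] 19.91907261871881 head -30.02 [ 0.56  0.45 -0.23  1.88  0.14  0.82 -1.84] [ 0.9 -1.   8.2] [-0.19 -0.   -0.06] tilt [ 0.002 -0.001 -1.   ]
w [290.09448819 180.4488189 ] 127 [ 544.35791064 -235.00489186   78.        ] tool [ 34.89383025 -17.35235683 105.761837  ]
y [344.69014085 176.3943662 ] 142 [ 530.75110451 -263.33586376   78.        ] tool [ 37.28534194  13.98563616 105.76486171]
bar 321.79399141630904 [24.69867432  0.88859622 71.54360147]
bar 321.8361581920904 [-12.69745092   0.94171183  71.47769981]
```

>>> step_arm(
  targets=[0, 0, 0.05, 3, 1, 0, 0, 0.05, 7, 1, 0, 0, 0.05, 11, 1, 0, 0, 0.05, 15, 1, 0, 0, 0.05, 18, 1, 0, 0, 0.05, 20, 1, 0, 0, 0.05, 20, 1, 0, 0, 0.05, 20, 1],
)

```text
t: 11.13
position: [505.9, -232.3, 183.7]
orientation: [-2.849, 1.323, -0.005]
force: [1.8, 1.4, 13.8]
width: 19.9
```

```bash
python3 m.py
```

```text
11.1333 [ 505.87 -232.31  183.67] 19.873230163248902 head -49.8 [ 0.5   0.45 -0.16  1.88  0.09  0.82 -2.14] [ 1.8  1.4 13.8] [ 0.26 -0.23 -0.02] tilt [ 0.003 -0.001 -1.   ]
w [271.62295082 194.54918033] 122 [ 544.707642   -235.09339522   78.        ] tool [ 26.91997455 -27.71516619 105.78528405]
y [321.88235294 173.69281046] 153 [ 530.33584005 -263.3331097    78.        ] tool [ 39.21441309   1.48888818 105.77283715]
bar 321.80454545454546 [25.06758622  1.44877148 71.56263438]
bar 321.8553459119497 [-12.32052739   1.5057246   71.46634255]
```

View pics/last.png

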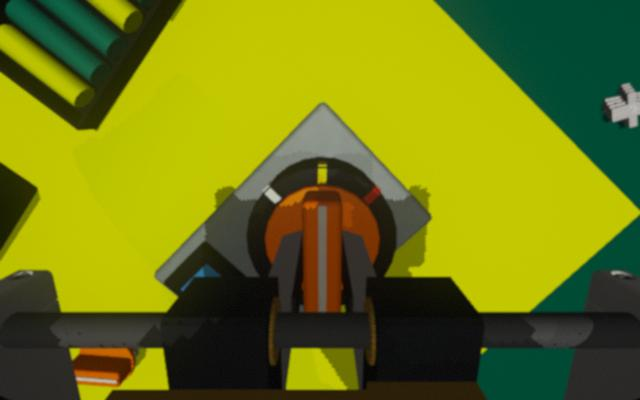

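The bar points at the yellow mark: tool-frame y is 1.45 mm for the bar and 1.49 mm for the mark. I'll add a touch more push and check that it holds steady.

>>> step_arm(
  targets=[0, 0, 0.03, 0, 1, 0, 0, 0.03, 0, 1, 0, 0, 0.03, 0, 1, 0, 0, 0.03, 0, 1, 0, 0, 0.03, 0, 1, 0, 0, 0.03, 0, 1],
)

```text
t: 11.68
position: [505.9, -232.3, 183.7]
orientation: [-2.849, 1.322, -0.005]
force: [-1.4, 2.3, 17.5]
width: 20.0
```

```bash
python3 m.py
```

```text
11.6833 [ 505.9  -232.32  183.65] 20.031690752712052 head -49.79 [ 0.5   0.45 -0.16  1.88  0.09  0.82 -2.14] [-1.4  2.3 17.5] [ 0.45  0.23 -0.  ] tilt [ 0.003 -0.001 -1.   ]
w [272.40178571 195.41964286] 112 [ 544.08489959 -235.00012303   78.        ] tool [ 26.42038386 -27.25764153 105.77060578]
y [321.83221477 173.84563758] 149 [ 530.35203324 -263.26713111   78.        ] tool [ 39.14246837   1.47846351 105.75655562]
bar 321.8160377358491 [25.08486777  1.47169375 71.56448202]
bar 321.80981595092027 [-12.29515976   1.49757459  71.46522514]
```

```bash
python3 -c "
from rig import bot
print(bot.finish_job()); s=bot.read_state(); print(s['t'],s['position'],s['force'],s['width'])"
```

```text
the job is handed in; nothing more can be done
None
the job is handed in; nothing more can be done
```

I lifted the orange cap out of the bin and put it in the tester's collar with its lugs through the white slots. I pushed it fully down and twisted it 45° clockwise to the yellow marks. I handed the job in still gripping it and pressing it home.

**Last checks**, at 11.7 s of the 45 s:
- **Direction:** the bar and the yellow mark lined up in the wrist picture, within about 0.1 mm sideways. The tool heading was −49.8°, against about −50.1° measured for the marks.
- **Fully home:** the wrist height was 183.7 mm, against about 183.5 mm expected. Pressing harder raised the upward force to 17.5 N, well above the spring's 8 N, with no further movement, so the flange is resting on the collar.
- **Grip:** the fingers were 20.0 mm apart, still closed on the bar.

**Disagreements:**
- My first hand reading of the cap's heading, −12°, was wrong. A line fit on the wrist picture gave −19.5°, the top picture roughly agreed, and I used that.
- The top and wrist cameras placed the collar's centre about 1 mm apart. I corrected for that from close up before inserting.

I did not check the grey cap and the other things on the bench again. No contact showed in the force readings I took.

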